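# Shut and bolt the inspection hatch

### The job

Shut and lock the small wooden inspection hatch: press its leaf down flush into the frame, push the barrel bolt's knob along its slot until the bolt is fully home in the keeper, then push the knob over into the side notch until it is all the way down. Only push, with the fingertips or the outside of the fingers: do not take the knob between the fingers, do not lift the leaf, and leave the other things on the bench where they are.

Things in the scene. Friction and masses are not known exactly. Their poses are not given: they have to be found in the camera images.
- hatch_frame: Pale wooden frame of the hatch, fixed, 194 x 224 mm outside (x, y), upper face 22 mm above the bench. Origin: centre of its underside on the bench, z up. The leaf (130 x 158 mm) is hinged along the +y side (hinge line y = +80 mm, z = 22); its free edge is at y = -80 when shut. The bolt lies along the frame's y axis at x = 0 and shoots towards -y.
- hatch_leaf (a joint): Hinge of the leaf, rad: 0 = shut, flush with the frame; grows as the free edge rises. Starts ajar (0.15 to 0.33) and stays where it is left, because the new hinges are stiff: 2 to 5 N down near the free edge shuts it, 0 is a hard stop.
- leaf_press (a point): A bare spot on the leaf's upper face, 22 mm in from the free edge and 42 mm to the +x side of the bolt's axis: a good place to press. With the leaf shut it is at frame x = +42, y = -58, z = 22 mm.
- bolt (a joint): Slide of the bolt, m: 0 = fully drawn, grows as it shoots towards the frame's -y side; 0.032 = home (hard stop). Starts at 0 to 0.008. About 3 N moves it and it stays where it is left. It enters the keeper only with the leaf shut. Its axis is 34 mm above the bench when the leaf is shut.
- bolt_knob (a joint): Turn of the knob about the bolt's axis, rad: 0 = square up from the leaf, 1.4 = fully down on the frame's -x side (hard stop). Its slot runs along the top of the barrel, with a notch to -x at the keeper end: it can turn only within 2.5 mm of home (elsewhere 0.2 rad of play), and once down the bolt cannot be drawn. 1 to 2 N at the knob turns it; it stays where it is left.
- knob_ball (a point): Centre of the knob's round head, 18 mm across, 36 mm out from the bolt's axis on a 7 mm pin. Leaf shut, knob up: frame x = 0, y = minus the bolt's slide, 70 mm above the bench; the barrel below it (20 mm wide; frame y +20 to -76) reaches 44 mm. Knob fully down: frame x = -35.5 mm, 40 mm above the bench.
- keeper_mouth (a point): Middle of the mouth of the keeper, a steel staple (21 mm wide, 23 mm high, 16 mm long) on the frame's -y side, into which the 12 mm rod shoots. It is fixed to the frame.
- screw_jar: Glass jar with grey lid, 72 mm across, 102 mm high, standing to the left of the hatch. Origin: centre of its underside. Leave alone.
- cup: Small turned wooden cup, 52 mm across, 50 mm high, standing between the hatch and the green bench vice, towards the front. Origin: centre of its underside. Leave alone.
- tall_cup: Turned wooden cup, 53 mm across, 60 mm high, standing behind the hatch by the long beam. Origin: centre of its underside. Leave alone.
- masking_roll: Roll of masking tape, 96 mm across, 25 mm high, lying flat to the front left of the hatch. Origin: centre of its underside. Leave alone.
- chisel: Chisel with a wooden handle, 42 x 258 x 31 mm, lying along the front edge of the bench. Origin: centre of its underside. Leave alone.
- nail_tin: Tin, 75 mm across, 58 mm high, standing to the right beyond the bench vice. Origin: centre of its underside. Leave alone.

How it is judged:
On the way, in this order (a step that is already met when the one before it is completed fails the run):
1. the leaf is pressed shut (value of joint hatch_leaf below 0.015 rad), for 0.2 s.
2. the bolt is shot home into the keeper with the leaf shut (value of joint bolt above 0.027 m and value of joint hatch_leaf below 0.015 rad), for 0.1 s.
At the end, for the whole second after the job is handed in: The leaf is shut (hinge under 0.015 rad), the bolt is home in the keeper (slide over 27 of 32 mm), and the knob is down in its notch (turned over 1.2 of 1.4 rad) and at rest (all of step 2 and value of joint bolt_knob above 1.2 rad and not (velocity of joint bolt_knob above 0.05 rad/s)); the robot touches nothing.
It fails at once if the leaf is lifted (raised beyond 0.36 rad) (value of joint hatch_leaf above 0.36 rad).
It fails at once if the knob is gripped between the fingers (distance between the grasp point and knob_ball below 0.012 m and contact force between the fingers and bolt_knob above 0.5 N).
It fails at once if a bystander is moved more than 25 mm or lifted (distance of any of screw_jar, cup, tall_cup, masking_roll, chisel, nail_tin from where it was at the start of the episode above 0.025 m).
It also fails if it takes over 64 s, if anything falls off the work surface, if the arm or the gripper's body presses on something with over 40 N, if the wrist force passes 120 N, or if a joint passes its speed limit or range.

### The arm

A 7-joint arm with a two-finger parallel gripper is mounted at the origin on a cart in front of the work surface, level with it; the furniture and walls round the work are solid. World frame = base frame: x ahead of the robot, y to its left, z up, the work surface at z = 0. Lengths are in m, angles in rad, forces in N, time in s.
With the tool pointing down it reaches from about 0.425 to 0.875 m from the base axis. Payload 8.4 kg.
Tool frame: the origin (TCP) lies midway between the tips of the shut fingers; the grasp point (between the pads) lies robot.hold_point_z behind it (robot.hold_point_z is the distance from the TCP to the grasp point, in m); z points along the fingers, y is the direction in which the jaws open and shut (so a half turn about z gives the same grasp; the last joint's range is limited). The gripper opens to 87 mm and grips with 3 to 60 N. Pads are 19 mm wide; open, the fingers measure 117 mm over their backs; the gripper's body (75 mm by 190 mm) begins 51 mm behind the grasp point.
Start: joints at [1.151, 0.333, 0.04, 1.465, -0.013, 1.343, -0.059], TCP at [0.205, -0.617, 0.223] pointing down, gripper open.
Joint ranges: [-2.58, 2.58], [-0.38, 2.09], [-1.3, 1.39], [0.25, 2.4], [-1.5, 4.64], [0.08, 2.09], [-2.65, 2.65]. Speed limits (rad/s): [2.22, 2.22, 2.79, 2.79, 3.14, 3.14, 3.14].

### API

Orientations are given as a unit quaternion [w, x, y, z].
In Python, from workcell import robot, eyes, job, models gives the robot as it stands.
- The arm moves only by the shell command python3 -m jog 'ROWS' [FORCE]. ROWS is JSON, a list that holds one entry, the list of rows, each a list of 5 numbers: the closure in counts, from 0 (fully open) to 255 (shut), then the shift along the tool's x, y, z in m, then the turn about the tool's z in rad. In form: [[[fingers, dx, dy, dz, turn], ...]]. A call has 1 to 12 rows; each row shifts and turns the commanded pose from where the row before left it, along the tool's axes as they then stand; what a row does not reach is not made up. A row lasts 1/8 s, in which the tool goes at most 62.5 mm and 10.7 degrees, less where a joint would pass 70% of its speed; a pose out of reach is approached as far as the arm can. A call is refused whole if a number of a shift passes 0.0625 or a number of a turn 0.188, either way. A call with a gripper value outside its range is refused whole. The fingers move at their own pace and stop on an object; FORCE is the grip in N (left out, the last holds). Time passes only in rows, so rows that do not move let the fingers close. It gives the time, the measured TCP pose, the force and the opening at its end, in the units of the state.
- robot.read_state(): the state, without advancing time (a new reading comes with each control period).
- eyes.capture(name): name is "scene" or "top" or "wrist"; returns (picture, depth): 400x640x3 uint8, blue, green, red; 400x640 float32, m along the optical axis (not along the pixel's ray), 0 where there is no reading.
- eyes.get_calibration(name): a dict with "intrinsics" (3x3 intrinsics, pixels), "camera_from_world" (4x4, takes a point from world to camera coordinates). Camera axes: x right, y up, looking along -z (the intrinsics and any distortion apply to the point x, -y, -z); pixel columns grow to the right and rows downward; lengths in m; the calibration is good to about 2 mm. The wrist camera is an equidistant fisheye: a pixel r from the principal point sees the ray r / f radians off the axis. A picture is of the moment at which its call begins: read the wrist's pose just before it. get_calibration takes no time and is no camera call; for the wrist camera it gives the pose at the moment of the call.
- job.finish_job(): hands the job in, once; it reports no verdict.
Trained networks look in the newest picture that a camera, given by its name, has taken for a name from the list of things; names that differ only in an ending like _2 or _b are one class to them, and where a whole thing is asked for, a point or a joint stands for the part that bears it (a point fixed in the world has none). Each returns a list of dicts, best first, with "confidence" (0 to 1); they miss things now and then, are a little off and sometimes report something else, mostly with a low value. They report only what shows in the picture. A call takes as long as a camera call.
- models.search_frame(camera, thing): "bbox" ([left, top, width, height] in pixels, round what is visible of it).
- models.trace(camera, thing): "pixels" (400x640 bool, what is visible of it) and "bbox" ([left, top, width, height] in pixels, round what is visible of it).
The state is a dict: "clock": time; "joint_pos": joint angles; "joint_vel": joint speeds; "joint_efforts": joint torques, N m; "eef_pos": TCP position; "tcp_rot": TCP orientation; "contact_force": force on the tool from outside, world axes, zero at the start; "moment": the same for the moment, N m; "width": finger opening in m.
Only numpy, scipy, OpenCV 4.12 (cv2) and the standard library are available. Lean on these libraries where they do the work, as an engineer would, in place of code of your own. Each camera call takes 0.05 s, during which the arm holds its last target.

## Working session

There is one attempt and no reset: what is moved stays moved. The work goes in short steps, Python scripts to look and compute and a shell command to move; the robot and the scene stay as the last step left them, time stands still between calls to the robot, and variables do not carry over. Pictures are saved under pics/ and viewed, and the job is handed in when it is done.

```bash
ls; mkdir -p pics; python3 - <<'E'
from workcell import robot, eyes, job, models
import cv2
s=robot.read_state(); print(s['clock'],s['eef_pos'],s['tcp_rot'],s['width'],robot.hold_point_z,s['contact_force'])
for n in ['scene','top']:
    p,d=eyes.capture(n); cv2.imwrite(f'pics/{n}0.png',p)
    c=eyes.get_calibration(n); print(n,c)
    for t in ['hatch_frame','hatch_leaf','bolt_knob','knob_ball','keeper_mouth','bolt']:
        r=models.search_frame(n,t); print(t,[(x['confidence'],x['bbox']) for x in r[:2]])
print(robot.read_state()['clock'])
E
```

```text
pics
0.0 [ 0.20478343 -0.61640841  0.22166195] [-7.74703380e-04  9.87165087e-01  1.59701133e-01 -1.98089463e-04] 0.08730913155184197 0.0187 [ 0.23333462 -0.19326346  0.9513915 ]
scene {'intrinsics': array([[385.72898459,   0.        , 319.19791029],
       [  0.        , 385.72898459, 194.19038822],
       [  0.        ,   0.        ,   1.        ]]), 'camera_from_world': array([[-7.97385205e-01, -6.03470126e-01,  8.01196158e-04,
         5.48984135e-01],
       [ 4.53278840e-01, -5.98054928e-01,  6.60960359e-01,
        -1.02897849e-01],
       [-3.98390672e-01,  5.27403177e-01,  7.50420390e-01,
        -1.04820159e+00],
       [ 0.00000000e+00,  0.00000000e+00,  0.00000000e+00,
         1.00000000e+00]])}
hatch_frame []
hatch_leaf [(0.85, [249.0, 200.9, 70.6, 61.9])]
bolt_knob [(0.5, [274.5, 215.2, 3.5, 12.3]), (0.27, [276.0, 288.6, 43.8, 40.9])]
knob_ball []
keeper_mouth [(0.65, [230.7, 197.2, 110.3, 87.4])]
bolt [(0.26, [230.9, 199.5, 108.8, 86.5])]
top {'intrinsics': array([[446.8595868 ,   0.        , 313.17074113],
       [  0.        , 446.8595868 , 205.86323758],
       [  0.        ,   0.        ,   1.        ]]), 'camera_from_world': array([[-0.02510967, -0.99963804, -0.00965836,  0.28195036],
       [ 0.98511694, -0.02638597,  0.16984813, -0.47887542],
       [-0.1700415 , -0.00524979,  0.98542292, -1.08770883],
       [ 0.        ,  0.        ,  0.        ,  1.        ]])}
hatch_frame [(0.94, [206.7, 150.0, 108.8, 109.8])]
hatch_leaf [(0.78, [223.4, 168.6, 74.9, 66.2])]
bolt_knob []
knob_ball [(0.48, [247.2, 191.9, 10.8, 9.3])]
keeper_mouth []
bolt [(0.39, [246.5, 191.0, 20.3, 15.3])]
0.7
```

```bash
python3 - <<'E'
import cv2
a=cv2.imread('pics/top0.png');cv2.imwrite('pics/top0z.png',cv2.resize(a[130:280,170:370],None,fx=4,fy=4,interpolation=cv2.INTER_CUBIC))
a=cv2.imread('pics/scene0.png');cv2.imwrite('pics/scene0z.png',cv2.resize(a[180:300,210:370],None,fx=5,fy=5,interpolation=cv2.INTER_CUBIC))
E
```

```text
(no output)
```

View pics/top0.png

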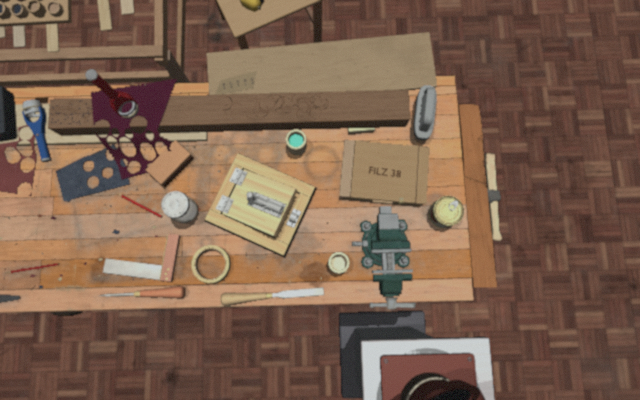

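View pics/scene0.png

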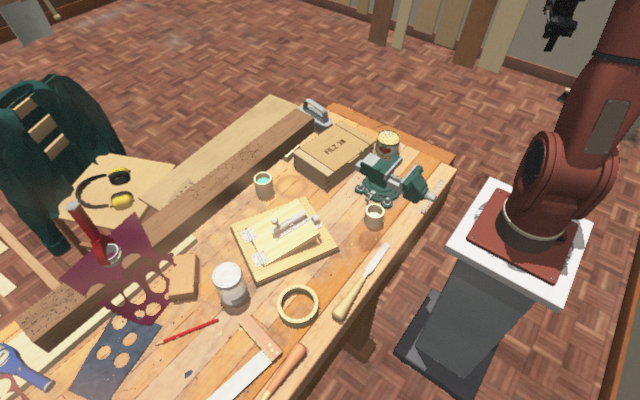

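```bash
ls pics
```

```text
scene0.png
scene0z.png
top0.png
top0z.png
```

View pics/top0z.png

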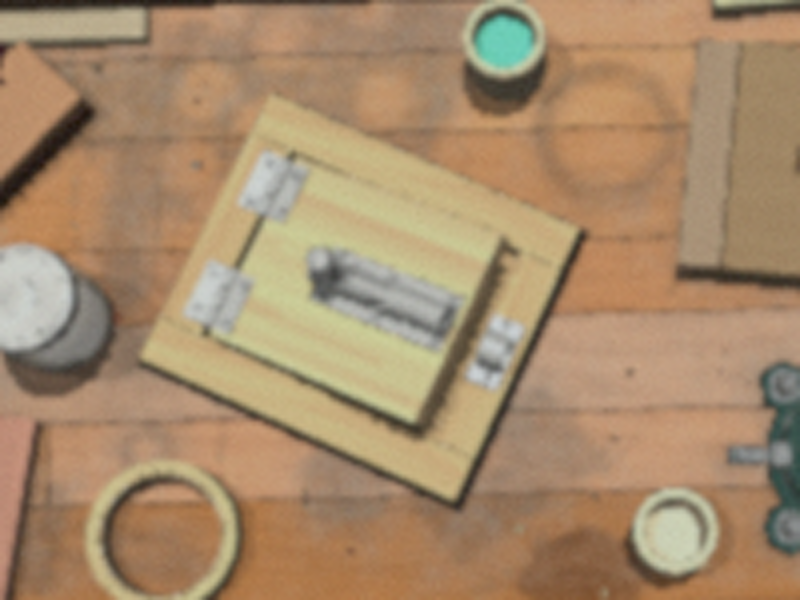

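View pics/scene0z.png

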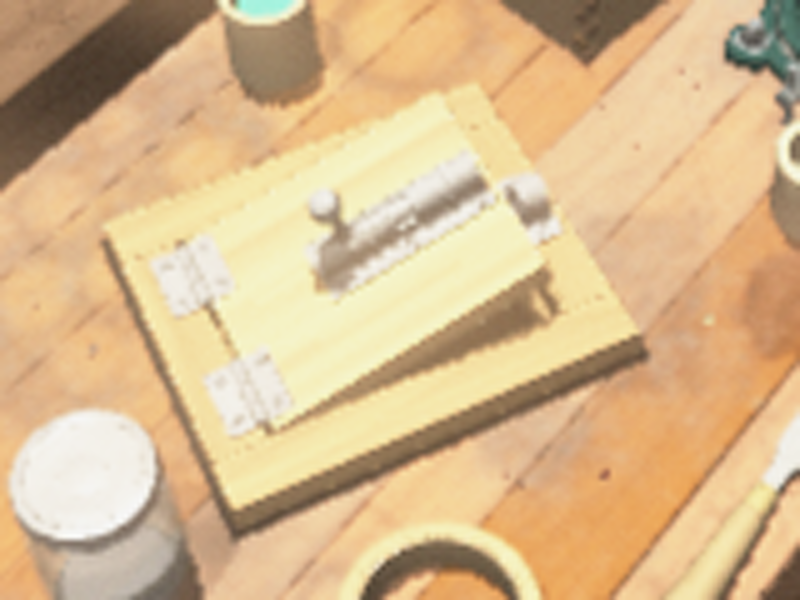

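The top view shows the frame rotated about 25°, with its outer corners in the zoom at (272,95), (583,232), (458,503) and (140,360). The keeper is at (495,352), the hinges are on the left and the knob is near (320,262). Next I'll localise the frame.

```bash
cat > h.py <<'E'
import numpy as np, cv2
from workcell import robot, eyes, job, models
from scipy.spatial.transform import Rotation as R
def ray(cal,px):
    K=cal['intrinsics'];T=cal['camera_from_world']
    px=np.atleast_2d(px).astype(float)
    d=np.c_[(px[:,0]-K[0,2])/K[0,0],-(px[:,1]-K[1,2])/K[1,1],-np.ones(len(px))]
    Rm=T[:3,:3];o=-Rm.T@T[:3,3]
    return o,d@Rm
def onz(cal,px,z):
    o,d=ray(cal,px); return o+d*((z-o[2])/d[:,2])[:,None]
def deproj(cal,px,depth):
    o,d=ray(cal,px); return o+d*np.asarray(depth).reshape(-1,1)
def proj(cal,P):
    T=cal['camera_from_world'];K=cal['intrinsics'];q=np.atleast_2d(P)@T[:3,:3].T+T[:3,3]
    return np.c_[K[0,0]*q[:,0]/-q[:,2]+K[0,2],K[1,1]*-q[:,1]/-q[:,2]+K[1,2]]
def st():
    s=robot.read_state(); r=R.from_quat(np.asarray(s['tcp_rot'])[[1,2,3,0]]).as_matrix()
    return s,np.asarray(s['eef_pos']),r
E
python3 - <<'E'
from h import *
for n in ['top','scene']:
    p,d=eyes.capture(n);cal=eyes.get_calibration(n)
    off,sc,c={'top':((170,130),4,[(272,95),(583,232),(458,503),(140,360)]),'scene':((210,180),5,[(478,85),(645,340),(238,520),(104,228)])}[n]
    px=np.array(c)/sc+np.array(off)-0.4
    P=onz(cal,px,.022); print(n,P[:,:2].round(4).tolist())
    ctr=P.mean(0);print('ctr',ctr, [np.linalg.norm(P[i]-P[(i+1)%4]).round(4) for i in range(4)])
    u={'top':(P[0]-P[1])+(P[3]-P[2]),'scene':(P[3]-P[0])+(P[2]-P[1])}[n]; print('yaw',np.degrees(np.arctan2(-u[0],u[1])))
    if n=='top':
        for m in models.trace(n,'hatch_frame')[:1]:
            print(m['confidence'])
            v,uu=np.nonzero(m['pixels']);dd=d[v,uu];k=dd>0
            W=deproj(cal,np.c_[uu,v][k],dd[k]);print(np.percentile(W[:,2],[1,10,30,50,70,90,99]).round(4))
            k=(W[:,2]>.01)&(W[:,2]<.03)
            r=cv2.minAreaRect(W[k][:,:2].astype(np.float32));print(r)
        for t in ['knob_ball','bolt','bolt_knob']:
            for m in models.trace(n,t)[:2]:
                v,uu=np.nonzero(m['pixels']);print(t,m['confidence'],m['bbox'],deproj(cal,np.c_[uu,v],d[v,uu]).mean(0),np.median(d[v,uu]))
    else:
        for t in ['knob_ball','bolt','bolt_knob']:
            for m in models.trace(n,t)[:2]:
                v,uu=np.nonzero(m['pixels']);print(t,m['confidence'],m['bbox'],np.median(deproj(cal,np.c_[uu,v],d[v,uu]),0))
    kx={'top':(320,262),'scene':(323,206)}[n]; q=np.array(kx)/sc+np.array(off)-.4
    i=q.round().astype(int);print('knob',deproj(cal,q,d[i[1],i[0]]))
print(robot.read_state()['clock'])
E
```

```text
top [[0.6351, 0.4649], [0.5374, 0.2627], [0.3646, 0.3462], [0.4612, 0.5491]]
ctr [0.49958516 0.40573318 0.022     ] [np.float64(0.2246), np.float64(0.192), np.float64(0.2247), np.float64(0.1932)]
yaw -25.625240807117528
0.73
[-0.0006  0.0172  0.0218  0.0245  0.0399  0.0617  0.0824]
((0.502866804599762, 0.40654152631759644), (0.2244364321231842, 0.19491586089134216), 64.33065032958984)
knob_ball 0.44 [193.1, 243.3, 39.8, 40.7] [0.35247664 0.5335779  0.02260769] 1.1297196
bolt 0.6 [244.3, 191.6, 19.3, 13.1] [0.49685329 0.40527498 0.11331964] 1.0899515
bolt_knob 0.48 [246.3, 189.9, 10.1, 10.6] [0.5024619  0.41696487 0.12401274] 1.0810711
knob [[0.50665177 0.42181227 0.09929317]]
scene [[0.5349, 0.2692], [0.3589, 0.3531], [0.4549, 0.5539], [0.6316, 0.4701]]
ctr [0.49508648 0.41160147 0.022     ] [np.float64(0.195), np.float64(0.2226), np.float64(0.1956), np.float64(0.223)]
yaw -25.62242842798458
knob_ball 0.51 [270.3, 215.2, 9.0, 10.7] [0.50248208 0.42385564 0.09276985]
bolt 0.59 [213.7, 263.4, 34.8, 47.3] [0.47189747 0.61215683 0.09749511]
bolt_knob 0.31 [214.0, 259.6, 34.1, 51.0] [0.47231056 0.61106834 0.09499151]
knob [[0.50418093 0.42739872 0.09743125]]
1.15
```

```bash
python3 -c "
from h import *
s,p,r=st();print(p,r[:,0],np.degrees(np.arctan2(r[1,0],r[0,0])),s['joint_pos'])"
python3 -m jog '[[[255,0,0,0,0.16],[255,0,0,0,0.16],[255,0,0,0,0.16],[255,0,0,0,0.16],[255,0,0,0,0.16]]]'
python3 -c "
from h import *
s,p,r=st();print(p,r[:,0],np.degrees(np.arctan2(r[1,0],r[0,0])),s['joint_pos'])"
```

```text
[ 0.20493974 -0.61682328  0.22256833] [ 9.48990872e-01  3.15303542e-01 -2.35732365e-05] 18.379139304907206 [ 1.15077471  0.33318048  0.03991285  1.46538035 -0.01337229  1.3433133
 -0.05850889]
clock: 1.78
eef_pos: [0.205, -0.6168, 0.2226]
tcp_rot: [0.0, 0.971, -0.24, 0.0]
contact_force: [0.1, -0.0, -0.1]
width: 0.0449
[ 0.20495716 -0.61684677  0.22259541] [ 8.84905204e-01 -4.65771165e-01  5.23127869e-05] -27.76014196082308 [ 1.0629016   0.33334152  0.15388898  1.47047202 -0.05151996  1.34165877
 -0.83515175]
```

```bash
python3 -m jog '[[[255,0,0,0,-0.161],[255,0,0,0,-0.161],[255,0,0,0,-0.161],[255,0,0,0,-0.161],[255,0,0,0,-0.161],[255,0,0,0,-0.161],[255,0,0,0,-0.161],[255,0,0,0,-0.161],[255,0,0,0,-0.161],[255,0,0,0,-0.161]]]'
python3 -m jog '[[[255,0.044,0.0147,0,0],[255,0.044,0.0147,0,0],[255,0.044,0.0147,0,0],[255,0.044,0.0147,0,0],[255,0.044,0.0147,0,0],[255,0.044,0.0147,0,0],[255,0.044,0.0147,0,0],[255,0.044,0.0147,0,0],[255,0.044,0.0147,0,0],[255,0.044,0.0147,0,0],[255,0.044,0.0147,0,0]]]'
python3 -c "
from h import *
s,p,r=st();print(p,r[:,0],np.degrees(np.arctan2(r[1,0],r[0,0])),s['joint_pos'])
print(r.T@(np.array([.54,.25,.22])-p))"
```

```text
clock: 3.02
eef_pos: [0.2049, -0.6168, 0.2226]
tcp_rot: [-0.0, 0.843, 0.538, -0.0]
contact_force: [-0.9, 0.1, 0.0]
width: 0.0006
clock: 4.4
eef_pos: [0.5583, -0.2468, 0.2227]
tcp_rot: [0.0, 0.844, 0.536, 0.0]
contact_force: [0.1, -0.4, 0.4]
width: 0.0
[ 0.55831754 -0.24678332  0.22273174] [ 4.26247175e-01  9.04606732e-01 -8.35925546e-05] 64.77036881482447 [ 0.65078413  0.2790721  -0.3761959   1.54968516  0.10447775  1.33236578
 -0.17718943]
[ 0.44158596 -0.22832361  0.00261323]
```

```bash

python3 -m jog '[[[255,0.044,-0.0228,0,0],[255,0.044,-0.0228,0,0],[255,0.044,-0.0228,0,0],[255,0.044,-0.0228,0,0],[255,0.044,-0.0228,0,0],[255,0.044,-0.0228,0,0],[255,0.044,-0.0228,0,0],[255,0.044,-0.0228,0,0],[255,0.044,-0.0228,0,0],[255,0.044,-0.0228,0,0]]]'
python3 - <<'E'
from h import *
s,p,r=st();print(p,np.degrees(np.arctan2(r[1,0],r[0,0])),s['joint_pos'])
im,d=eyes.capture('wrist');cal=eyes.get_calibration('wrist');cv2.imwrite('pics/w1.png',im)
print(cal, d[200,320])
for t in ['hatch_frame','hatch_leaf','knob_ball','keeper_mouth','leaf_press']:
    x=models.search_frame('wrist',t);print(t,[(m['confidence'],m['bbox']) for m in x[:2]])
E
```

```text
clock: 5.65
eef_pos: [0.5385, 0.2488, 0.2228]
tcp_rot: [0.0, 0.845, 0.536, 0.0]
contact_force: [0.7, -0.8, 0.4]
width: 0.0006
[0.53852566 0.24876798 0.22280166] 64.75828658482672 [ 0.05452763  0.28843245 -0.68220896  1.58017135  0.18574981  1.33847752
 -1.09082777]
{'intrinsics': array([[309.70691629,   0.        , 323.80086292],
       [  0.        , 309.70691629, 201.22260083],
       [  0.        ,   0.        ,   1.        ]]), 'camera_from_world': array([[ 9.07787676e-01, -4.19429275e-01, -7.86357473e-04,
        -3.78503616e-01],
       [ 4.06492467e-01,  8.80246986e-01, -2.44804243e-01,
        -4.14116842e-01],
       [ 1.03370255e-01,  2.21910627e-01,  9.69572207e-01,
        -5.02826574e-01],
       [ 0.00000000e+00,  0.00000000e+00,  0.00000000e+00,
         1.00000000e+00]])} 0.39563477
hatch_frame [(0.78, [166.6, 2.2, 158.2, 170.5]), (0.33, [176.9, 11.7, 117.2, 132.8])]
hatch_leaf [(0.98, [176.2, 10.9, 119.4, 135.8]), (0.24, [166.6, 0.5, 156.5, 168.4])]
knob_ball [(0.71, [208.3, 41.3, 25.2, 22.8])]
keeper_mouth [(0.74, [165.1, 1.5, 158.0, 166.9])]
leaf_press [(0.95, [173.3, 7.5, 121.6, 136.5]), (0.42, [210.9, 43.7, 23.3, 45.3])]
```

View pics/w1.png

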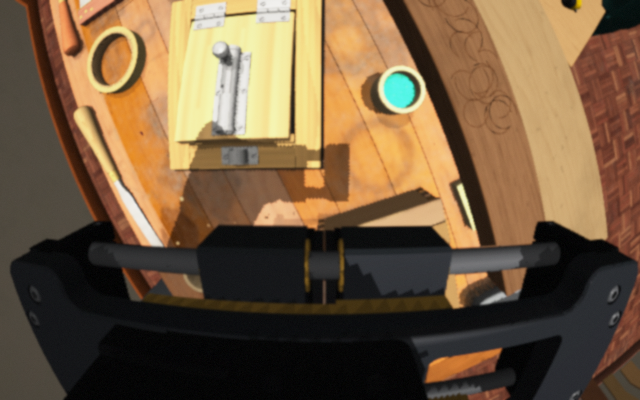

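The wrist view shows the keeper at (238,156), the front frame corners at about (171,169) and (322,168), and the knob at (221,50).

```bash
cat >> h.py <<'E'
def wray(cal,px):
    K=cal['intrinsics'];T=cal['camera_from_world'];px=np.atleast_2d(px).astype(float)
    u=cv2.fisheye.undistortPoints(px[None],K,np.zeros(4))[0]
    d=np.c_[u[:,0],-u[:,1],-np.ones(len(u))]
    Rm=T[:3,:3];return -Rm.T@T[:3,3],d@Rm
def wonz(cal,px,z):
    o,d=wray(cal,px);return o+d*((z-o[2])/d[:,2])[:,None]
def wdep(cal,px,dep):
    o,d=wray(cal,px);return o+d*np.asarray(dep).reshape(-1,1)
E
python3 - <<'E'
from h import *
im,d=eyes.capture('wrist');cal=eyes.get_calibration('wrist')
v,u=np.mgrid[0:215,100:420];v=v.ravel();u=u.ravel();dd=d[v,u];k=dd>0
W=wdep(cal,np.c_[u,v][k],dd[k]);uv=np.c_[u,v][k]
b=np.abs(W[:,2])<.004;print('bench med z',np.median(W[b][:,2]))
y=np.radians(-25.6);F=np.array([[np.cos(y),np.sin(y)],[-np.sin(y),np.cos(y)]])
c=np.array([.4975,.4085]);L=(W[:,:2]-c)@F.T
# frame top
k=(np.abs(W[:,2]-.022)<.006)&(abs(L[:,0])<.12)&(abs(L[:,1])<.14)
m=L[k];print('frame',k.sum(),np.median(W[k][:,2]),np.percentile(m[:,0],[.5,1,2,98,99,99.5]).round(4),np.percentile(m[:,1],[.5,1,2,99]).round(4))
q=m[m[:,1]<-.09]; 
for a in np.arange(-.09,.1,.03):
    s=m[(abs(m[:,0]-a)<.01)];print('x',round(a,2),'ymin',s[:,1].min().round(4))
for a in np.arange(-.10,.1,.04):
    s=m[(abs(m[:,1]-a)<.01)]
    if len(s):print('y',round(a,2),s[:,0].min().round(4),s[:,0].max().round(4))
k=(W[:,2]>.033)&(W[:,2]<.055)&(abs(L[:,0])<.03)&(L[:,1]<-.085)&(L[:,1]>-.115);print('keeper',k.sum(),L[k].min(0),L[k].max(0),W[k][:,2].max())
# leaf plane
Lx=L[:,0];k=(abs(Lx-.04)<.02)&(L[:,1]>-.08)&(L[:,1]<.07)&(W[:,2]>.018)
A=np.polyfit(L[k][:,1],W[k][:,2],1);print('leaf angle',-np.arctan(A[0]),A, L[k][:,1].min())
m=models.trace('wrist','knob_ball')[0];v,u=np.nonzero(m['pixels']);P=wdep(cal,np.c_[u,v],d[v,u]);z=P[:,2]
print(m['confidence'],len(v),P[z>z.max()-.006].mean(0),((P[z>z.max()-.006][:,:2]-c)@F.T).mean(0),z.max())
E
```

```text
bench med z 0.0001704127624494456
frame 11690 0.022602711947575183 [-0.0913 -0.0906 -0.0896  0.1002  0.1008  0.1015] [-0.1106 -0.1103 -0.1092  0.1037]
x -0.09 ymin -0.1105
x -0.06 ymin -0.11
x -0.03 ymin -0.1119
x 0.0 ymin -0.1112
x 0.03 ymin -0.1116
x 0.06 ymin -0.1106
x 0.09 ymin -0.1106
y -0.1 -0.0918 0.1008
y -0.06 -0.0923 0.1018
y -0.02 -0.0924 0.1017
y 0.02 -0.0923 0.1015
y 0.06 -0.0928 0.1013
keeper 261 [-0.00644428 -0.10358806] [ 0.01513299 -0.0865406 ] 0.04682917296258887
leaf angle 0.27618202388834373 [-0.28342516  0.04609443] -0.07733991795504086
0.58 320 [0.5098506  0.4211083  0.09852402] [0.0056903  0.01670709] 0.10172632609430965
```

```bash

python3 -m jog '[[[255,0.035,-0.0295,0,0.006],[255,0.035,-0.0295,0,0],[255,0,0,0.05,0],[255,0,0,0.05,0],[255,0,0,0.035,0],[255,0,0,0,0]]]'
cat > pos.py <<'E'
from h import *
C=np.array([.5020,.4075]);y=np.radians(-25.6);F=np.array([[np.cos(y),np.sin(y)],[-np.sin(y),np.cos(y)]])
def show():
    s,p,r=st();l=F@(p[:2]-C)
    print('t',round(s['clock'],2),'frame x,y mm',(l*1000).round(1),'z',round(p[2]*1000,1),'yaw',np.degrees(np.arctan2(r[1,0],r[0,0])).round(2),'F frame',(F@np.asarray(s['contact_force'])[:2]).round(1),np.round(s['contact_force'][2],1))
def leaf(tag,crop=None):
    im,d=eyes.capture('wrist');cal=eyes.get_calibration('wrist');cv2.imwrite(f'pics/{tag}.png',im)
    v,u=np.mgrid[0:400:1,0:640:1];v=v.ravel();u=u.ravel();dd=d[v,u];k=dd>0
    W=wdep(cal,np.c_[u,v][k],dd[k]);L=np.c_[(W[:,:2]-C)@F.T,W[:,2]]
    return L
if __name__=='__main__': show()
E
python3 pos.py
```

```text
clock: 6.8
eef_pos: [0.5143, 0.3336, 0.0852]
tcp_rot: [0.0, 0.846, 0.533, -0.002]
contact_force: [0.9, 0.8, 1.3]
width: 0.0007
t 6.8 frame x,y mm [ 43.1 -61.3] z 85.2 yaw 64.36 F frame [0.5 1.1] 1.3
```

```bash

python3 -m jog '[[[255,0.003,0,0.02,0],[255,0,0,0.015,0],[255,0,0,0.01,0],[255,0,0,0.008,0],[255,0,0,0.006,0]]]'
python3 pos.py
python3 -m jog '[[[255,0,0,0.003,0],[255,0,0,0.002,0],[255,0,0,0,0]]]';python3 pos.py
```

```text
clock: 7.42
eef_pos: [0.5166, 0.3385, 0.0283]
tcp_rot: [0.0, 0.846, 0.533, -0.0]
contact_force: [0.2, -2.4, 3.0]
width: 0.0005
t 7.42 frame x,y mm [ 43.  -55.9] z 28.3 yaw 64.44 F frame [ 1.2 -2.1] 3.0
clock: 7.8
eef_pos: [0.5164, 0.339, 0.0235]
tcp_rot: [-0.0, 0.846, 0.533, 0.0]
contact_force: [-0.5, -0.4, -0.1]
width: 0.0007
t 7.8 frame x,y mm [ 42.6 -55.5] z 23.5 yaw 64.45 F frame [-0.3 -0.5] -0.1
```

```bash

python3 -m jog '[[[255,0,0,0.0015,0],[255,0,0,0.0015,0],[255,0,0,0,0]]]';python3 pos.py
```

```text
clock: 8.18
eef_pos: [0.5166, 0.3392, 0.0223]
tcp_rot: [0.0, 0.846, 0.533, 0.0]
contact_force: [-5.9, -4.7, 16.3]
width: 0.0002
t 8.18 frame x,y mm [ 42.7 -55.3] z 22.3 yaw 64.46 F frame [-3.3 -6.8] 16.3
```

```bash

python3 -m jog '[[[255,0,0,-0.03,0],[255,0,0,-0.05,0],[255,-0.02,0,-0.05,0],[255,0,0,0,0]]]'
python3 - <<'E'
from pos import *
show()
L=leaf('w2')
k=(abs(L[:,0]-.04)<.02)&(L[:,1]>-.077)&(L[:,1]<.07)&(abs(L[:,2]-.022)<.02);A=np.polyfit(L[k][:,1],L[k][:,2],1);print('leaf',-A[0],A[1],np.ptp(L[k][:,1]))
b=(abs(L[:,0])<.03)&(abs(L[:,1])<.04)&(L[:,2]>.055)&(L[:,2]<.09);print('ball',b.sum(),L[b].min(0),L[b].max(0))
b=b&(L[:,2]>.068);print(L[b].min(0),L[b].max(0),L[b].mean(0))
E
```

```text
clock: 8.68
eef_pos: [0.5095, 0.3214, 0.1549]
tcp_rot: [0.0, 0.846, 0.533, 0.003]
contact_force: [0.0, -0.1, 0.6]
width: 0.0006
t 8.68 frame x,y mm [ 44.  -74.4] z 154.9 yaw 64.4 F frame [ 0.1 -0.1] 0.6
leaf 0.0003322522292895221 0.019977561409191248 0.1469671907622373
ball 382 [-0.00951603 -0.01049654  0.06838185] [0.00761527 0.00722093 0.07819858]
[-0.00951603 -0.01049654  0.06838185] [0.00761527 0.00722093 0.07819858] [ 0.00010173 -0.0014681   0.07471966]
```

View pics/w2.png

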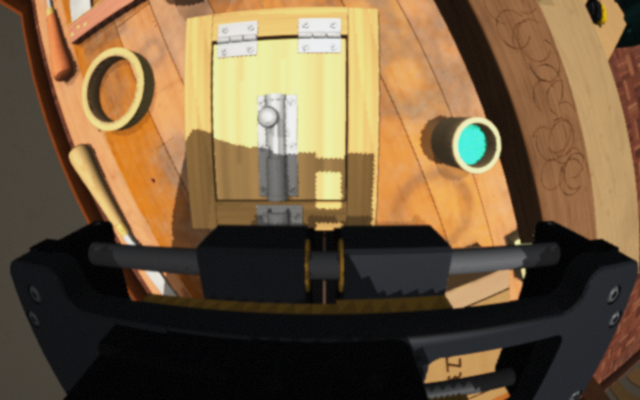

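The leaf is flush (slope 0.0003) and the knob ball sits at frame (-1,-1.5) mm. Next the finger goes behind the knob.

```bash

python3 -m jog '[[[255,0.035,-0.015,0,0],[255,0.035,-0.015,0,0],[255,0.035,-0.015,0,0],[255,0,0,0.04,0],[255,0,0,0.04,0],[255,0,0,0.019,0],[255,0,0,0,0],[255,0,0,0,0]]]'; python3 pos.py
```

```text
clock: 9.72
eef_pos: [0.5132, 0.4355, 0.053]
tcp_rot: [-0.0, 0.846, 0.533, 0.001]
contact_force: [0.3, 0.2, -0.3]
width: 0.0003
t 9.72 frame x,y mm [-2.  30.1] z 53.0 yaw 64.44 F frame [0.2 0.3] -0.3
```

```bash

python3 -m jog '[[[255,-0.008,0.001,-0.003,0],[255,-0.007,0.001,0,0],[255,-0.007,0,0,0],[255,-0.007,0,0,0],[255,-0.005,0,0,0],[255,0,0,0,0]]]'; python3 pos.py
```

```text
clock: 10.48
eef_pos: [0.4997, 0.4024, 0.0545]
tcp_rot: [0.0, 0.846, 0.533, -0.0]
contact_force: [0.1, -0.0, 0.9]
width: 0.0004
t 10.47 frame x,y mm [ 0.1 -5.6] z 54.5 yaw 64.42 F frame [0.1 0. ] 0.9
```

```bash

python3 -m jog '[[[255,-0.003,0,0,0],[255,-0.003,0,0,0]]]'; python3 pos.py;python3 -m jog '[[[255,-0.002,0,0,0],[255,-0.0015,0,0,0],[255,0,0,0,0]]]'; python3 pos.py
```

```text
clock: 10.72
eef_pos: [0.4973, 0.3977, 0.0544]
tcp_rot: [-0.0, 0.846, 0.533, 0.0]
contact_force: [2.8, 1.6, 0.9]
width: 0.0004
t 10.72 frame x,y mm [ -0.  -10.9] z 54.4 yaw 64.44 F frame [1.8 2.7] 0.9
clock: 11.1
eef_pos: [0.4958, 0.3951, 0.0546]
tcp_rot: [-0.0, 0.846, 0.533, 0.0]
contact_force: [3.4, 4.6, -1.9]
width: 0.0005
t 11.1 frame x,y mm [ -0.2 -13.9] z 54.6 yaw 64.45 F frame [1.1 5.6] -1.9
```

```bash

python3 -m jog '[[[255,-0.0015,0,0,0],[255,-0.001,0,0,0],[255,0,0,0,0]]]'; python3 pos.py; python3 -m jog '[[[255,-0.0015,0,0,0],[255,0,0,0,0]]]'; python3 pos.py
```

```text
clock: 11.48
eef_pos: [0.4951, 0.3947, 0.0549]
tcp_rot: [-0.001, 0.846, 0.534, 0.002]
contact_force: [6.1, 11.0, -6.1]
width: 0.0003
t 11.47 frame x,y mm [ -0.7 -14.5] z 54.9 yaw 64.5 F frame [ 0.7 12.5] -6.1
clock: 11.72
eef_pos: [0.4948, 0.3945, 0.0551]
tcp_rot: [-0.002, 0.846, 0.534, 0.003]
contact_force: [8.4, 15.5, -9.1]
width: 0.0003
t 11.72 frame x,y mm [ -0.9 -14.8] z 55.1 yaw 64.52 F frame [ 0.9 17.6] -9.1
```

```bash

python3 -m jog '[[[255,0.012,0,0,0],[255,0.01,0,-0.02,0],[255,0,0.02,-0.03,0],[255,-0.02,0.02,-0.02,0],[255,-0.045,0,0,0],[255,-0.03,0,0,0],[255,0,0,0,0]]]'
python3 - <<'E'
from pos import *
show()
L=leaf('w3')
k=(abs(L[:,0]-.04)<.02)&(L[:,1]>-.077)&(L[:,1]<.07)&(abs(L[:,2]-.022)<.02);A=np.polyfit(L[k][:,1],L[k][:,2],1);print('leaf',-A[0],A[1],np.ptp(L[k][:,1]))
b=(abs(L[:,0])<.03)&(abs(L[:,1])<.06)&(L[:,2]>.055)&(L[:,2]<.09);print('ball',b.sum(),L[b].min(0),L[b].max(0),L[b].mean(0))
E
```

```text
clock: 12.6
eef_pos: [0.4981, 0.3052, 0.1243]
tcp_rot: [0.001, 0.847, 0.532, -0.001]
contact_force: [-0.2, 0.7, -0.1]
width: 0.0006
t 12.6 frame x,y mm [ 40.7 -94. ] z 124.3 yaw 64.31 F frame [-0.4  0.5] -0.1
leaf -0.0030148284366386256 0.022949153915203073 0.14680456892358568
ball 476 [-0.00992292 -0.03875661  0.07026824] [ 0.00703755 -0.02184622  0.08153969] [-0.00052508 -0.03020479  0.07776823]
```

View pics/w3.png

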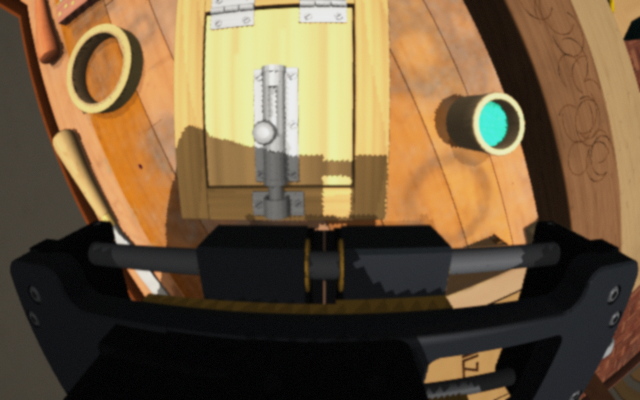

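The rod is in the keeper and the ball is at y≈-31, so the bolt is home. Next I push from the +x side.

```bash

python3 -m jog '[[[255,0.032,-0.003,0,0],[255,0.031,-0.003,0,0],[255,0,0,0.035,0],[255,0,0,0.034,0],[255,0,0,0,0],[255,0,0,0,0]]]'; python3 pos.py
```

```text
clock: 13.4
eef_pos: [0.5205, 0.3685, 0.0567]
tcp_rot: [-0.0, 0.846, 0.533, 0.0]
contact_force: [0.8, 0.8, -0.2]
width: 0.0006
t 13.4 frame x,y mm [ 33.6 -27.1] z 56.7 yaw 64.48 F frame [0.4 1. ] -0.2
```

```bash

python3 -m jog '[[[255,-0.004,-0.006,0.002,0],[255,0,-0.006,0,0],[255,0,-0.006,0.002,0],[255,0,-0.006,0.002,0],[255,0,-0.006,0,0]]]'; python3 pos.py
python3 -m jog '[[[255,0,-0.005,0,0],[255,0,-0.004,0,0],[255,0,-0.003,0,0],[255,0,0,0,0]]]'; python3 pos.py
```

```text
clock: 14.02
eef_pos: [0.4915, 0.3766, 0.0495]
tcp_rot: [0.0, 0.846, 0.533, 0.0]
contact_force: [2.9, -1.5, -1.2]
width: 0.0005
t 14.03 frame x,y mm [  3.9 -32.4] z 49.5 yaw 64.43 F frame [ 3.2 -0.1] -1.2
clock: 14.52
eef_pos: [0.4802, 0.3821, 0.0496]
tcp_rot: [-0.0, 0.846, 0.533, -0.0]
contact_force: [0.3, -0.7, 1.2]
width: 0.0004
t 14.53 frame x,y mm [ -8.7 -32.3] z 49.6 yaw 64.47 F frame [ 0.6 -0.5] 1.2
```

```bash

python3 -m jog '[[[255,0,0.004,-0.002,0],[255,0,0,-0.025,0],[255,0,-0.015,0,0],[255,0,-0.015,0,0],[255,0,0,0.01,0],[255,0,0,0.006,0],[255,0,0,0.005,0],[255,0,0,0,0]]]'; python3 pos.py
python3 -m jog '[[[255,0,0,0.003,0],[255,0,0,0.002,0],[255,0,0,0,0]]]'; python3 pos.py
```

```text
clock: 15.52
eef_pos: [0.4561, 0.3934, 0.0544]
tcp_rot: [-0.0, 0.846, 0.534, -0.001]
contact_force: [-0.5, -0.0, 0.2]
width: 0.0006
t 15.53 frame x,y mm [-35.3 -32.6] z 54.4 yaw 64.53 F frame [-0.5 -0.2] 0.2
clock: 15.9
eef_pos: [0.4575, 0.3925, 0.0501]
tcp_rot: [0.0, 0.846, 0.533, -0.0]
contact_force: [0.1, 0.3, -0.1]
width: 0.0002
t 15.9 frame x,y mm [-33.7 -32.7] z 50.1 yaw 64.41 F frame [-0.   0.3] -0.1
```

```bash

python3 -m jog '[[[255,0,0,0.0015,0],[255,0,0,0.001,0],[255,0,0,0,0]]]'; python3 pos.py
python3 -m jog '[[[255,0,0,0.001,0],[255,0,0,0,0]]]'; python3 pos.py
```

```text
clock: 16.27
eef_pos: [0.4576, 0.3931, 0.0488]
tcp_rot: [0.0, 0.846, 0.533, 0.0]
contact_force: [-2.4, -1.9, 6.4]
width: 0.0004
t 16.27 frame x,y mm [-33.9 -32.2] z 48.8 yaw 64.43 F frame [-1.3 -2.7] 6.4
clock: 16.52
eef_pos: [0.4578, 0.3937, 0.0485]
tcp_rot: [0.0, 0.846, 0.533, 0.001]
contact_force: [-3.0, -1.7, 10.1]
width: 0.0006
t 16.52 frame x,y mm [-33.9 -31.5] z 48.5 yaw 64.44 F frame [-2.  -2.9] 10.1
```

Firm stop at z≈48.6, which matches the ball top at 49. I'll retreat and look.

```bash

python3 -m jog '[[[255,0,0,-0.03,0],[255,0,0,-0.05,0],[255,-0.04,0.03,-0.03,0],[255,-0.05,0.03,0,0],[255,0,0,0,0]]]'
python3 - <<'E'
from pos import *
show()
L=leaf('w4')
k=(abs(L[:,0]-.04)<.02)&(L[:,1]>-.077)&(L[:,1]<.07)&(abs(L[:,2]-.022)<.02);A=np.polyfit(L[k][:,1],L[k][:,2],1);print('leaf',-A[0],A[1])
b=(L[:,0]<-.024)&(L[:,0]>-.06)&(abs(L[:,1]+.03)<.03)&(L[:,2]>.035)&(L[:,2]<.09);print('ball',b.sum(),L[b].min(0),L[b].max(0),L[b].mean(0))
E
```

```text
clock: 17.15
eef_pos: [0.4746, 0.2803, 0.1571]
tcp_rot: [0.002, 0.848, 0.53, -0.0]
contact_force: [0.3, -0.5, -0.5]
width: 0.0003
t 17.15 frame x,y mm [  30.3 -126.5] z 157.1 yaw 64.01 F frame [ 0.5 -0.4] -0.5
leaf -0.0021411466779516354 0.022778449149020514
ball 368 [-0.04663786 -0.03760918  0.03892635] [-0.02411126 -0.02014585  0.05070662] [-0.0357544  -0.02908105  0.04596776]
```

View pics/w4.png

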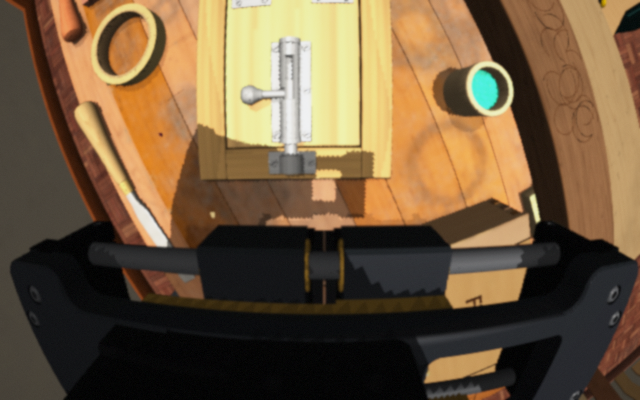

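The picture shows the knob turned down to the left at (250,95) and the rod in the keeper at (292,160). The leaf is flush and the robot is clear, so I'm handing it in.

```bash
python3 -m jog '[[[255,0,0,0,0],[255,0,0,0,0]]]'; python3 -c "
from workcell import job
print(job.finish_job())"
```

```text
clock: 17.45
eef_pos: [0.4719, 0.2874, 0.1569]
tcp_rot: [-0.0, 0.845, 0.534, -0.0]
contact_force: [0.6, -0.8, -0.1]
width: 0.001
the job is handed in; nothing more can be done
None
```

The hatch is shut and locked, and I handed the job in at about 17.5 s. All pushing was with the shut fingertips, and the knob was never gripped. The hand-in reports no verdict, so the result below rests on my own checks.

- **Leaf:** I pressed it down until it met its hard stop at about 16 N. In the last wrist picture its slope measured within 0.003 rad of flush; the limit is 0.015.
- **Bolt:** I pushed it to its hard stop at about 18 N, and the picture shows the rod in the keeper. The knob ball measured about 29–31 mm along the slide, against the required 27 mm.
- **Knob:** I pushed it over to the -x side, then pressed it down to its stop at about 10 N. The ball's top is at about 49–51 mm and its centre at x ≈ -35.5 mm, which matches fully down.
- **Robot and bystanders:** The robot was clear of everything at the end. I came near no bystander, though I did not measure their positions again.

One disagreement: the scene camera put the frame about 7 mm from where the wrist camera did. I used the wrist fit, which agreed with the top camera's depth to about 1 mm.

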